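# Fetch the bite pin from the parts bin and stack the case tray

## Robot

A 6-joint arm with a two-finger parallel gripper is mounted at the origin on the work surface. World frame = base frame: x ahead of the robot, y to its left, z up, the work surface at z = 0. Lengths are in m, angles in rad, forces in N, time in s.
With the tool pointing down it reaches from about 0.225 to 0.875 m from the base axis. Payload 3.4 kg.
Tool frame: the origin (TCP) lies midway between the tips of the shut fingers; the grasp point (between the pads) lies 19 mm behind it (pinch_z is the distance from the TCP to the grasp point, in m); z points along the fingers, y is the line along which they close (so a half turn about z gives the same grasp; the last joint's range is limited). The gripper opens to 85 mm and grips with 20 to 120 N. Pads are 22 mm wide; open, the fingers measure 114 mm over their backs; the gripper's body (76 mm by 85 mm) begins 54 mm behind the grasp point. The pads swing forward as they close: fully open they stand 13 mm farther back than shut.
Start: joints at [1.175, 0.276, 1.505, -0, 1.361, -0.121], TCP at [0.156, 0.553, 0.231] pointing down, gripper open.
Joint ranges: [-2.89, 2.89], [-0.75, 2.08], [0.22, 2.7], [-1.18, 4.32], [0.11, 2.71], [-2.7, 2.7]. Speed limits (rad/s): [2.57, 2.57, 3.14, 3.14, 3.14, 3.14].

## Interface

Orientations are given as a unit quaternion [w, x, y, z].
In Python, from rig import get_state, get_image, sign_off, pinch_z gives the robot as it stands.
- The arm moves only by the tool send_rows, never from a script. Its argument "steps" is one flat list of numbers, 5 for each row, row after row: the gripper's target within -1 to 1 (fully open at 1, half-way at 0, shut at -1), then the shift along the tool's x, y, z in cm, then the turn about the tool's z in degrees. In form: [gripper, x, y, z, roll, gripper, x, y, z, roll, ...]. A call has 1 to 12 rows; each row shifts and turns the commanded pose from where the row before left it, along the tool's axes as they then stand; what a row does not reach is not made up. A row lasts 1/10 s, in which the tool goes at most 50 mm and 8.59 degrees, less where a joint would pass 70% of its speed; a pose out of reach is approached as far as the arm can. A call is refused whole if a number of a shift passes 5 or a number of a turn 8.59, either way. A call with a gripper value outside its range is refused whole. The fingers move at their own pace and stop on an object; "newtons" is the grip in N (left out, the last holds). Time passes only in rows, so rows that do not move let the fingers close. It gives the time, the measured TCP pose, the force, the opening and the grip force at its end, in the units of the state.
- get_state(): the state, without advancing time (a new reading comes with each control period).
- get_image(name): name is "scene" or "side" or "wrist"; returns a dict with "color" (400x640x3 uint8, red, green, blue), "mtx" (3x3 intrinsics, pixels), "T" (4x4, takes a point from camera to world coordinates); the wrist camera has in their place "mount" (4x4, takes a point from camera to tool coordinates, whose origin is the TCP and whose axes are the flange's). Camera axes: x right, y down, z forward; pixel columns grow to the right and rows downward; lengths in m; the calibration is good to about 2 mm. The wrist camera is an equidistant fisheye: a pixel r from the principal point sees the ray r / f radians off the axis. A picture is of the moment at which its call begins: read the wrist's pose just before it. There is no depth.
- sign_off(): hands the job in; it is judged then, once.
The state is a dict: "clock": time; "qpos": joint angles; "qd": joint speeds; "effort": joint torques, N m; "position": TCP position; "ee_rot": TCP orientation; "contact_force": force on the tool from outside, world axes, zero at the start; "moment": the same for the moment, N m; "width": finger opening in m; "gripper_force": force on a finger pad.
Only numpy, scipy, OpenCV 4.12 (cv2) and the standard library are available. Lean on these libraries where they do the work, as an engineer would, in place of code of your own. Each camera call takes 0.05 s, during which the arm holds its last target. There are 200 camera calls.

## Task

From the jumbled grey parts bin take the long square steel pin with the round nose, which lies tight against a long wall, so ease it away from the wall before you grip it, and lay it flat in the empty compartment of the case tray (the loose one, with one plaster model). Then carry that tray level by its middle rib and stack it on the other tray, corner pins fully home in the corner sockets, set down rather than dropped. The other parts stay in the bin, and nothing else on the bench is disturbed.

Things in the scene. Friction and masses are not known exactly. Their poses are not given: they have to be found in the camera images.
- pin: The bite pin: steel bar of 12 x 12 mm square section, 100 mm long in all, with a round nose (11 mm across, 14 mm long) at its +x end and four engraved rings beside it; about 100 g. Origin at the centre of its underside; x along it. It starts on the bin floor along one of the two long walls (either one), under 1 mm from it: no finger fits between.
- pin_top (a point): Middle of the pin's top face, 12 mm over its origin. Pressed here from above with closed fingertips (5 to 20 N is enough) and dragged, the pin slides along over the bin floor: the pads grip steel better than the floor does.
- bin: Grey open plastic bin, fixed. Inside 210 (x) x 156 (y) mm; walls 5 mm thick, top 45 mm over the bench; floor 5 mm thick. Origin at the centre of its underside; the long walls run along x at y = +-78 mm inside. It holds five more parts; at the middle of its length a strip about 60 mm wide along each long wall is clear of them, but for the round rod at the wall across from the pin.
- tray: The case tray to load and carry: loose teal plastic, 170 (x) x 166 (y) x 50 mm high, floor and walls 4 mm, the +-y walls only 22 mm high, about 350 g. Origin at the centre of the floor's underside, 11 mm over the bench. Its -y half holds a plaster model, 31 mm high, fixed to the floor 20 to 67 mm to the +x side; its +y half is the empty compartment, 73 x 162 mm (18 mm square corner posts).
- tray_lane (a point): Centre of the empty compartment's floor in the case tray (45 mm to the +y side of the rib's centre line, 4 mm over the tray's origin).
- tray_grip (a point): Middle of the top of the case tray's carrying rib, 48 mm straight over the tray's origin. The rib is solid down to the floor, 12 mm thick (y), 60 mm long (x); low dividers 14 mm high continue it. Axes as the tray: grip across y.
- tray_foot (a point): Tip of one of the four round pins that stick down 11 mm below its corners, at x = +-76, y = +-74 mm from the tray's origin: 8 mm in diameter, tapered to 5 mm at the tip. The tray stands on them. This is the +x +y one.
- base: The other tray, fixed on the bench, of the same shape and size, with two plaster models in it. Origin at the centre of its floor's underside, 11 mm over the bench; axes as the case tray. With the case tray home on it, that tray's origin is 50 mm straight above this one; either way round is right.
- base_socket (a point): Mouth of one of the four square sockets, 11 mm wide, 14 mm deep, in the tops of the fixed tray's corner posts, at x = +-76, y = +-74 mm and 50 mm over its origin. This is the +x +y one.
- rod: Other part in the bin: a round steel rod 12 mm in diameter and 100 mm long, lying along the bin's other long wall; origin at the centre of its underside as built.
- stub: Other part in the bin: a short square steel bar 12 x 12 x 60 mm with no round nose, lying on the bin floor; origin at the centre of its underside.
- castring: Other part in the bin: a steel casting ring, 44 mm outside diameter, 36 mm high, standing on the bin floor; origin at the centre of its underside.
- mount: Other part in the bin: a dark steel mounting disc, 52 mm across, 12 mm high; origin at the centre of its underside.
- nut: Other part in the bin: a small brass thumb nut, 18 mm across, 18 mm high, near the middle of the bin; origin at the centre of its underside.
- model: Bystander on the bench, to be left alone: a loose plaster dental model 56 x 46 x 27 mm.
- cup: Bystander on the bench, to be left alone: a white plastic cup, 66 mm across, 85 mm high.
- flask: Bystander on the bench, to be left alone: a steel flask on its foot, 72 mm across, 62 mm high.
- former: Bystander on the bench, to be left alone: a black rubber former, 66 mm across, 22 mm high.
- knife: Bystander on the bench, to be left alone: a wax knife 120 mm long with a wooden handle.
Mind the look-alikes: they are no part of the job. What is shaped like the base but orange is not meant.

How it is judged:
On the way:
1. the pin lies flat in the empty compartment of the case tray, let go, the tray still on the bench (x of pin in the frame of tray between -0.04 and 0.04 m and y of pin in the frame of tray between 0.004 and 0.081 m and z of pin in the frame of tray between 0 and 0.02 m and angle between pin's own x axis and vertical between 1.45 and 1.69 rad and height (world z) of tray below 0.02 m and contact force between the fingers and pin below 0.3 N), for 0.2 s.
At the end, for the whole second after the job is handed in: Case tray home on the other: origins within 3 mm in x and y, 46 to 52.5 mm apart in height, aligned and level within 0.04 rad (either way round). Pin flat (0.12 rad) in its empty compartment, within 40 mm of the middle lengthwise; the other five parts in the bin; all at rest (x of pin in the frame of tray between -0.04 and 0.04 m and y of pin in the frame of tray between 0.004 and 0.081 m and z of pin in the frame of tray between 0 and 0.02 m and angle between pin's own x axis and vertical between 1.45 and 1.69 rad and x of tray in the frame of base between -0.003 and 0.003 m and y of tray in the frame of base between -0.003 and 0.003 m and z of tray in the frame of base between 0.046 and 0.0525 m and angle between the x axis of tray and the x axis of base, either way round below 0.04 rad and angle between tray's own z axis and vertical below 0.04 rad and x of rod in the frame of bin between -0.105 and 0.105 m and y of rod in the frame of bin between -0.078 and 0.078 m and z of rod in the frame of bin between -0.005 and 0.04 m and x of stub in the frame of bin between -0.105 and 0.105 m and y of stub in the frame of bin between -0.078 and 0.078 m and z of stub in the frame of bin between -0.005 and 0.04 m and x of castring in the frame of bin between -0.105 and 0.105 m and y of castring in the frame of bin between -0.078 and 0.078 m and z of castring in the frame of bin between -0.005 and 0.04 m and x of mount in the frame of bin between -0.105 and 0.105 m and y of mount in the frame of bin between -0.078 and 0.078 m and z of mount in the frame of bin between -0.005 and 0.04 m and x of nut in the frame of bin between -0.105 and 0.105 m and y of nut in the frame of bin between -0.078 and 0.078 m and z of nut in the frame of bin between -0.005 and 0.04 m and linear speed of each of pin, tray below 0.02 m/s); the robot touches nothing.
It fails at once if the case tray was tipped by more than 0.35 rad (angle between tray's own z axis and vertical above 0.35 rad).
It fails at once if the case tray was dropped onto the other tray (falling free at over 0.5 m/s) (linear speed of tray above 0.5 m/s and horizontal distance between tray and base below 0.04 m and contact force between the fingers and tray below 0.3 N).
It fails at once if the pin was dropped into the tray (falling free at over 0.8 m/s) (linear speed of pin above 0.8 m/s and horizontal distance between pin and tray below 0.1 m and contact force between the fingers and pin below 0.3 N).
It fails at once if a loose thing on the bench (model, cup, flask, former or knife) was moved by more than 30 mm (distance of any of model, cup, flask, former, knife from where it was at the start of the episode above 0.03 m).
It also fails if it takes over 67 s, if anything falls off the work surface, if the arm or the gripper's body presses on something with over 40 N, if the wrist force passes 120 N, or if a joint passes its speed limit or range.

## Working session

There is one attempt and no reset: what is moved stays moved. The work goes in short steps, Python scripts to look and compute and a tool call to move; the robot and the scene stay as the last step left them, time stands still between calls to the robot, and variables do not carry over. Pictures are saved under pics/ and viewed, at most 10 in all, crops included, and the job is handed in when it is done.

Besides the shell and the picture viewer there is one more tool, called after "Request:" by a JSON object that holds its "op" and its "data", one argument or row to a line. send_rows: Moves the arm, as the interface text tells. Its arguments: {"type":"object","properties":{"steps":{"type":"array"},"newtons":{"type":"number"}},"required":["steps"]}

```bash
mkdir -p pics; ls; python3 - <<'E'
from rig import *
import cv2
print(get_state(),pinch_z)
for n in ("scene","side"):
    im=get_image(n); cv2.imwrite(f"pics/{n}0.png",im["color"][:,:,::-1]); print(n,im["mtx"].tolist(),im["T"].round(4).tolist())
im=get_image("wrist"); print(im["mtx"].tolist(),im["mount"].round(4).tolist())
E
```

```text
pics
{'clock': 0.0, 'qpos': array([ 1.17496441e+00,  2.76599905e-01,  1.50615880e+00, -9.72033854e-06,
        1.36068713e+00, -1.20991076e-01]), 'qd': array([ 0.00145927, -0.00110593, -0.00125701,  0.00054043, -0.00100995,
       -0.0003925 ]), 'effort': array([ 1.04969176e-04, -4.16781557e+01, -2.45806521e+01,  5.22941482e-04,
        1.12207088e-02, -1.89099484e-05]), 'position': array([0.15584641, 0.55291912, 0.23042668]), 'ee_rot': array([-2.32191603e-04,  1.36987246e-01,  9.90572378e-01, -8.97041289e-04]), 'contact_force': array([ 0.77154387, -0.12933955,  0.27061885]), 'moment': array([ 0.0297385 ,  0.04195828, -0.01503906]), 'gripper_force': 0.0, 'width': 0.08489888778538306} 0.0187
scene [[398.34408334466605, 0.0, 324.27668862626854], [0.0, 398.34408334466605, 193.39530394477117], [0.0, 0.0, 1.0]] [[0.8419, 0.3211, -0.4337, 0.9736], [0.5396, -0.504, 0.6744, -0.7218], [-0.002, -0.8018, -0.5976, 0.7141], [0.0, 0.0, 0.0, 1.0]]
side [[407.2001316868117, 0.0, 316.52054810036543], [0.0, 407.2001316868117, 203.48469979097135], [0.0, 0.0, 1.0]] [[-0.9972, -0.0567, 0.0479, 0.4415], [-0.0742, 0.7328, -0.6764, 0.8284], [0.0033, -0.6781, -0.735, 0.9449], [0.0, 0.0, 0.0, 1.0]]
[[309.70691628693146, 0.0, 321.1437622462028], [0.0, 309.70691628693146, 200.26992756434447], [0.0, 0.0, 1.0]] [[-0.0001, -0.9541, -0.2994, 0.0772], [1.0, -0.0002, 0.0003, -0.001], [-0.0003, -0.2994, 0.9541, -0.1422], [0.0, 0.0, 0.0, 1.0]]
```

View pics/scene0.png

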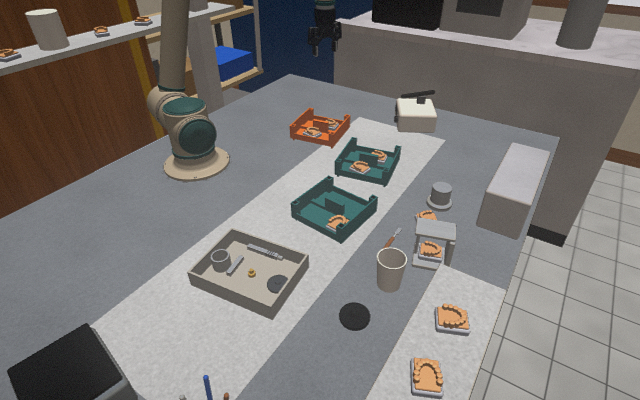

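View pics/side0.png

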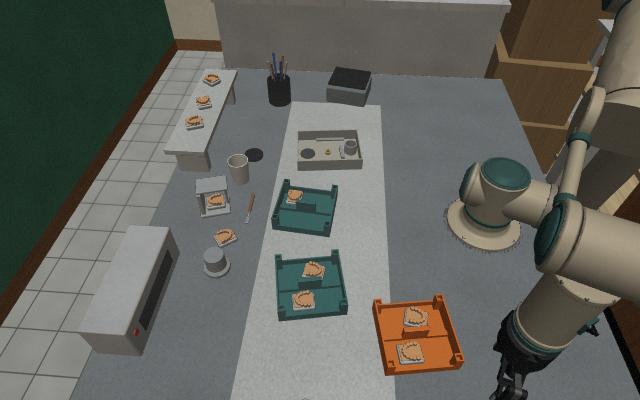

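The scene shows the bin around (250,272), the one-model teal case tray around (334,210) and the two-model base around (367,162). The orange look-alike at (320,127) is not meant. In the bin, the long bar at (265,251) is at the robot-side wall and looks like the pin (the rod should be at the opposite wall), the stub is at (235,265). I'll enlarge to confirm.

```bash
python3 - <<'E'
import cv2
a=cv2.imread("pics/scene0.png")[136:320,185:410]
b=cv2.imread("pics/side0.png")[120:325,265:370]
a=cv2.resize(a,None,fx=2.4,fy=2.4,interpolation=3); b=cv2.resize(b,None,fx=2.4,fy=2.4,interpolation=3)
import numpy as np
o=np.zeros((500,800,3),np.uint8); o[:a.shape[0],:a.shape[1]]=a; o[:b.shape[0],545:545+b.shape[1]]=b
cv2.imwrite("pics/crop1.png",o)
E
```

```text
(no output)
```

View pics/crop1.png

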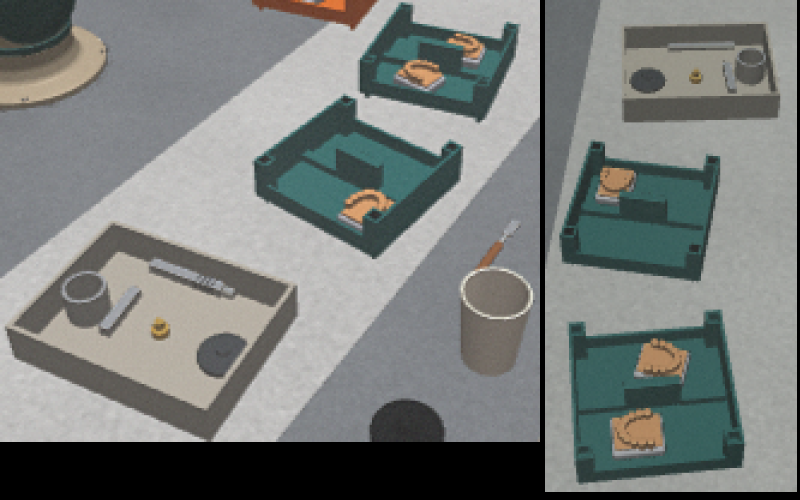

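The enlarged crop shows it clearly. The long bar at crop (190,275) has engraved rings at (205–235,285) and a nose at its right end, and it lies at the +y wall: this is the pin. The round rod shows in the side view at (700,45), at the opposite wall. The short bar at (120,310) is the stub. The case tray (one model) and the base (two models) are also confirmed.

```bash
cat > h.py <<'E'
import numpy as np, cv2
from scipy.optimize import least_squares
from rig import *
from scipy.spatial.transform import Rotation as R
S=dict(K=np.array([[398.344,0,324.277],[0,398.344,193.395],[0,0,1]]),T=np.array([[0.8419,0.3211,-0.4337,0.9736],[0.5396,-0.504,0.6744,-0.7218],[-0.002,-0.8018,-0.5976,0.7141],[0,0,0,1]]))
D=dict(K=np.array([[407.2,0,316.52],[0,407.2,203.485],[0,0,1]]),T=np.array([[-0.9972,-0.0567,0.0479,0.4415],[-0.0742,0.7328,-0.6764,0.8284],[0.0033,-0.6781,-0.735,0.9449],[0,0,0,1]]))
MK=(309.707,321.144,200.270)
M=np.array([[-0.0001,-0.9541,-0.2994,0.0772],[1,-0.0002,0.0003,-0.001],[-0.0003,-0.2994,0.9541,-0.1422],[0,0,0,1]])
def proj(c,P):
    q=(np.asarray(P)-c["T"][:3,3])@c["T"][:3,:3]; return q[:,:2]/q[:,2:]*c["K"][0,0]+c["K"][:2,2]
def ray(c,uv): 
    d=np.append((np.array(uv)-c["K"][:2,2])/c["K"][0,0],1); return c["T"][:3,:3]@d, c["T"][:3,3]
def atz(d,o,z): return o+d*(z-o[2])/d[2]
def tcp(st):
    T=np.eye(4); q=st["ee_rot"]; T[:3,:3]=R.from_quat([q[1],q[2],q[3],q[0]]).as_matrix(); T[:3,3]=st["position"]; return T
def wray(st,uv):
    p=np.array(uv,float)-MK[1:]; r=np.hypot(*p); th=r/MK[0]
    d=np.append(np.sin(th)*p/max(r,1e-9),np.cos(th)); T=tcp(st)@M; return T[:3,:3]@d,T[:3,3]
def wproj(st,P):
    T=tcp(st)@M; q=(np.asarray(P)-T[:3,3])@T[:3,:3]; h=np.hypot(q[:,0],q[:,1]); th=np.arctan2(h,q[:,2])
    return q[:,:2]/h[:,None]*(th*MK[0])[:,None]+MK[1:]
def pts(p,L,z):
    c,s=np.cos(p[2]),np.sin(p[2]); L=np.array(L); return np.c_[p[0]+c*L[:,0]-s*L[:,1],p[1]+s*L[:,0]+c*L[:,1],np.full(len(L),z)]
E
python3 - <<'E'
from h import *
s=lambda a:np.array(a)/2.4+[185,136]
d=lambda a:(np.array(a)-[545,0])/2.4+[265,120]
def fit(n,sx,sy,z,a,b,x0):
    L=[(-sx,-sy),(-sx,sy),(sx,sy),(sx,-sy)]
    f=lambda p:np.r_[(proj(S,pts(p,L,z))-s(a)).ravel(),(proj(D,pts(p,L,z))-d(b)).ravel()]
    r=least_squares(f,x0,loss="soft_l1"); print(n,r.x.round(4),r.fun.round(1))
fit("bin",.110,.083,.045,[(8,330),(112,222),(297,288),(210,438)],[(766,25),(778,107),(624,107),(624,27)],[.4,-.3,0])
fit("tray",.076,.074,.061,[(263,160),(348,102),(457,147),(373,214)],[(715,160),(699,247),(571,233),(597,147)],[.45,-.02,0])
fit("base",.076,.074,.061,[(368,60),(404,10),(513,25),(485,86)],[(713,316),(736,436),(582,448),(576,327)],[.45,.2,0])
for p in [(152,262),(232,291)]: print(atz(*ray(S,s(p)),.017))
for n,p in (("cup",(497,280)),("former",(407,420)),("knife",(495,255))): print(n,atz(*ray(S,s(p)),.05))
st=get_state(); print(st["clock"],st["position"])
E
```

```text
bin [ 0.4868 -0.2809  0.1275] [ -1.4  -1.5  -0.2  -1.4   0.3  -2.2  -0.7 -11.6  -2.   -1.6  -1.2  -5.5
  -2.8  -3.3  -3.6  -0.6]
tray [ 0.5338  0.0078 -0.0909] [-0.5 -1.1 -2.3 -1.6 -3.3 -1.1 -0.3 -0.6 -2.   0.  -2.5  0.3 -1.6 -0.7
 -1.3 -0.3]
base [0.5004 0.2714 0.1811] [-1.  -1.5 -0.4 -2.2 -1.6  0.1 -2.1 -2.2 -0.7 -0.2 -2.  -0.6 -0.7  0.4
 -0.8  0.2]
[ 0.42453323 -0.21889856  0.017     ]
[ 0.52006328 -0.20718438  0.017     ]
cup [ 0.7489633  -0.08176073  0.05      ]
former [ 0.7548671  -0.27083727  0.05      ]
knife [ 0.73250881 -0.05098937  0.05      ]
0.15 [0.15586427 0.55304157 0.23062183]
```

Request:
{"op": "send_rows", "data": {
  "steps": [-1,0,0,0,-7.6,-1,0,0,0,-7.6,-1,0,0,0,-7.6,-1,-1.2,-4.6,0,0,-1,-1.2,-4.6,0,0,-1,-1.2,-4.6,0,0,-1,-1.2,-4.6,0,0,-1,-1.2,-4.6,0,0,-1,-1.2,-4.6,0,0,-1,-1.2,-4.6,0,0,-1,-1.2,-4.6,0,0,-1,-1.2,-4.6,0,0],
  "newtons": 40
}}

```text
clock: 1.35
position: [0.3141, 0.1541, 0.2314]
ee_rot: [0.0, -0.062, 0.998, 0.0]
contact_force: [2.4, -0.2, -0.3]
width: 0.0005
gripper_force: 0.0
```

Request:
{"op": "send_rows", "data": {
  "steps": [-1,-1.2,-4.6,0,0,-1,-1.2,-4.6,0,0,-1,-1.2,-4.6,0,0,-1,-1.2,-4.6,0,0,-1,-1.2,-4.6,0,0,-1,-1.2,-4.6,0,0,-1,-1.2,-4.6,0,0,-1,-1.2,-4.6,0,0,-1,-1.2,-4.6,0,0,-1,0,0,0,0,-1,0,0,0,0]
}}

```text
clock: 2.45
position: [0.4718, -0.2423, 0.2303]
ee_rot: [-0.001, -0.061, 0.998, 0.001]
contact_force: [-0.2, 0.2, -0.1]
width: -0.0001
gripper_force: 0.0
```

```bash
python3 - <<'E'
from h import *
st=get_state(); im=get_image("wrist")["color"][:,:,::-1]
cv2.imwrite("pics/w1.png",im); np.save("w1.npy",st,allow_pickle=True)
print(st["position"],st["ee_rot"],st["contact_force"],st["clock"],st["qpos"])
E
```

```text
[ 0.47182549 -0.24234986  0.230334  ] [-8.03501918e-04 -6.05998937e-02  9.98161394e-01  9.16165293e-04] [-0.20891778  0.22374211 -0.05327254] 2.45 [-6.06025885e-01  2.10605987e-01  1.59762776e+00  4.58908988e-04
  1.33575491e+00 -2.29820380e+00]
```

View pics/w1.png

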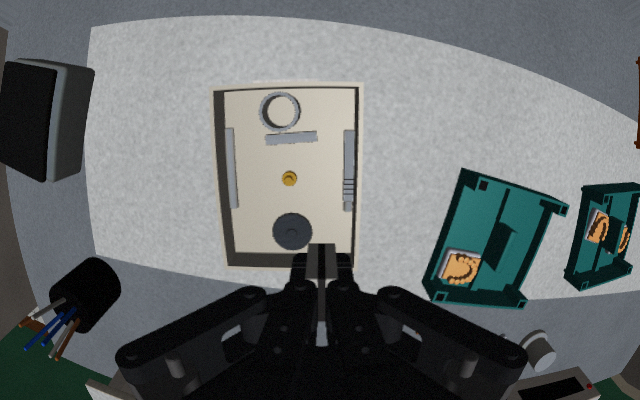

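The wrist view shows the pin at the right (+y) wall, from (349,130) to the ringed, nosed end at (349,211). The rod is at the left wall at (231,168), the stub at (291,137), the nut at (289,178) and the disc at (292,231). The case tray's posts show at (483,184), (560,209) and (521,301).

```bash
python3 - <<'E'
from h import *
st=np.load("w1.npy",allow_pickle=True).item()
for p in [(349,131),(349,211),(343,131),(355,131)]: print(p,atz(*wray(st,p),.017).round(4))
for p in [(209,84),(364,84),(228,267),(358,267)]: print("rim",p,atz(*wray(st,p),.045).round(4))
for n,p in [("nut",(289,178)),("stub",(266,139)),("stub",(317,135)),("rod",(231,168)),("disc",(292,230))]: print(n,atz(*wray(st,p),.017).round(4))
for p in [(484,184),(560,209),(520,302)]: print("post",p,atz(*wray(st,p),.061).round(4))
T=tcp(st); print(T[:3,:2].T.round(3))
print(wproj(st,pts([.5338,.0078,-.0909],[(-.076,-.074),(-.076,.074),(.076,.074),(.076,-.074)],.061)).round())
E
```

```text
(349, 131) [ 0.4193 -0.2171  0.017 ]
(349, 211) [ 0.5152 -0.2033  0.017 ]
(343, 131) [ 0.4202 -0.2239  0.017 ]
(355, 131) [ 0.4184 -0.2102  0.017 ]
rim (209, 84) [ 0.3809 -0.376   0.045 ]
rim (364, 84) [ 0.3656 -0.2108  0.045 ]
rim (228, 267) [ 0.5976 -0.3448  0.045 ]
rim (358, 267) [ 0.5759 -0.1851  0.045 ]
nut [ 0.4829 -0.2798  0.017 ]
stub [ 0.4395 -0.3111  0.017 ]
stub [ 0.4285 -0.2529  0.017 ]
rod [ 0.4784 -0.3512  0.017 ]
disc [ 0.5486 -0.2701  0.017 ]
post (484, 184) [ 0.4502 -0.0576  0.061 ]
post (560, 209) [0.4656 0.0805 0.061 ]
post (520, 302) [0.6126 0.069  0.061 ]
[[-0.993 -0.121  0.001]
 [-0.121  0.993  0.002]]
[[483. 185.]
 [564. 209.]
 [522. 304.]
 [440. 297.]]
```

Request:
{"op": "send_rows", "data": {
  "steps": [-1,0.4,0,1.5,8.1,-1,0,0,1.5,8.1,-1,0,0,1.5,8.1,-1,0,0,1.5,8.1,-1,0,0,1.5,8.1,-1,0,0,1.5,8.1,-1,0,0,1.5,8.1,-1,0,0,1.5,8.1,-1,0,0,1.5,8.1,-1,0,0,0,8.1,-1,0,0,0,8.2,-1,0,0,0,0]
}}

```text
clock: 3.7
position: [0.4676, -0.2404, 0.0966]
ee_rot: [-0.0, 0.656, 0.755, 0.0]
contact_force: [-0.6, -0.2, 0.2]
width: -0.0001
gripper_force: 0.0
```

```bash
python3 - <<'E'
from h import *
st=get_state(); T=tcp(st); print(st["position"],T[:3,:2].T.round(3),st["qpos"])
for q in [(.4675,-.2105)]:
    n=np.array([-.139,.990]); t=np.array(q)-.008*n; d=t-T[:2,3]; print(T[:2,0]@d*100,T[:2,1]@d*100)
im=get_image("wrist")["color"][:,:,::-1]
cv2.imwrite("pics/w2.png",im); np.save("w2.npy",st,allow_pickle=True)
E
```

```text
[ 0.46762617 -0.24044139  0.09657184] [[-0.139  0.99   0.001]
 [ 0.99   0.139 -0.   ]] [-6.07529807e-01  3.16659198e-01  1.81187095e+00  3.98377493e-04
  1.01360804e+00 -7.46822415e-01]
2.167207522489112 0.40292237506898576
```

View pics/w2.png

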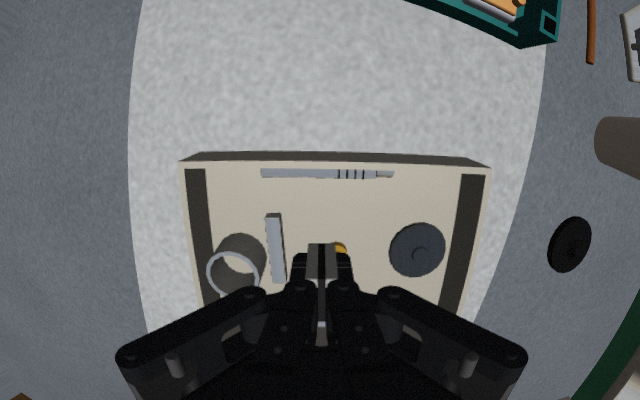

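The pin spans (262,173) to its nose at (393,174), along the upper wall (rim at v≈158). The stub end is at (274,214).

```bash
python3 - <<'E'
from h import *
st=np.load("w2.npy",allow_pickle=True).item(); T=tcp(st)
P=[atz(*wray(st,p),.017) for p in [(262,173),(393,174)]]
P+=[atz(*wray(st,p),.045) for p in [(182,161),(488,167)]]
P+=[atz(*wray(st,p),.017) for p in [(274,214)]]
for p in P: print(p.round(4),((p-T[:3,3])@T[:3,:2]*100).round(2))
E
```

```text
[ 0.4193 -0.2181  0.017 ] [ 2.88 -4.48]
[ 0.5159 -0.2052  0.017 ] [2.81 5.27]
[ 0.367  -0.2097  0.045 ] [ 4.43 -9.54]
[ 0.5774 -0.1837  0.045 ] [ 4.09 11.66]
[ 0.4313 -0.2489  0.017 ] [-0.34 -3.71]
```

Request:
{"op": "send_rows", "data": {
  "steps": [-1,2.1,0.4,0,0,-1,0,0,2.5,0,-1,0,0,2.5,0,-1,0,0,2,0,-1,0,0,0,0,-1,0,0,0,0]
}}

```text
clock: 4.35
position: [0.4692, -0.2204, 0.0267]
ee_rot: [-0.0, 0.656, 0.755, 0.0]
contact_force: [0.6, 0.2, -0.8]
width: -0.0
gripper_force: 0.0
```

Request:
{"op": "send_rows", "data": {
  "steps": [-1,0,0,0.4,0,-1,0,0,0.3,0,-1,0,0,0.1,0,-1,0,0,0,0]
}}

```text
clock: 4.75
position: [0.4693, -0.2209, 0.0185]
ee_rot: [0.0, 0.657, 0.754, 0.0]
contact_force: [-0.5, 0.0, -0.3]
width: -0.0004
gripper_force: 0.0
```

Request:
{"op": "send_rows", "data": {
  "steps": [-1,0,0,0.15,0,-1,0,0,0.1,0,-1,0,0,0,0]
}}

```text
clock: 5.05
position: [0.4696, -0.2213, 0.0169]
ee_rot: [0.001, 0.657, 0.754, 0.0]
contact_force: [-2.3, 1.1, 9.2]
width: -0.0001
gripper_force: 4.1
```

Request:
{"op": "send_rows", "data": {
  "steps": [-1,-0.2,0,0.04,0,-1,-0.3,0,0,0,-1,-0.4,0,0,0,-1,-0.4,0,0,0,-1,-0.4,0,0,0,-1,-0.4,0,0,0,-1,-0.4,0,0,0,-1,-0.3,0,0,0,-1,0,0,0,0]
}}

```text
clock: 5.95
position: [0.4733, -0.2491, 0.0153]
ee_rot: [0.0, 0.657, 0.754, 0.0]
contact_force: [0.1, -1.2, -0.2]
width: 0.0003
gripper_force: 0.0
```

Request:
{"op": "send_rows", "data": {
  "steps": [-1,0,0,-3,0,-1,0,0,-4,0,-1,0,0,-1,0,-1,0,0,0,0]
}}

```text
clock: 6.35
position: [0.4742, -0.2493, 0.0972]
ee_rot: [0.002, 0.657, 0.754, 0.0]
contact_force: [-0.4, 0.6, -1.3]
width: 0.0006
gripper_force: 0.0
```

```bash
python3 - <<'E'
from h import *
st=get_state(); im=get_image("wrist")["color"][:,:,::-1]
cv2.imwrite("pics/w3.png",im[120:300,160:510]); np.save("w3.npy",st,allow_pickle=True)
cv2.imwrite("pics/w3.png",cv2.resize(im[120:300,160:510],None,fx=2,fy=2))
print(st["position"])
E
```

```text
[ 0.47417764 -0.24927212  0.0971645 ]
```

View pics/w3.png

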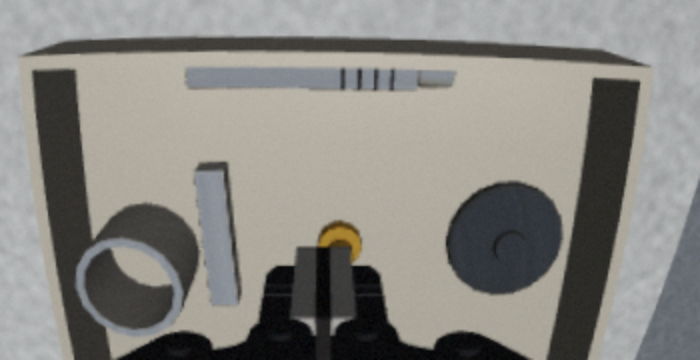

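The pin has hardly moved. It now runs from crop (186,77) to (455,79), that is (253,158.5) to (387.5,159.5) in the full image, so the tip slipped off. Measuring the gap and new offset.

```bash
python3 - <<'E'
from h import *
st=np.load("w3.npy",allow_pickle=True).item(); T=tcp(st)
def g(p,z): q=atz(*wray(st,p),z); print(p,q.round(4),((q-T[:3,3])@T[:3,:2]*100).round(2))
f=lambda a,b:(160+a/2,120+b/2)
for p in [(186,77),(455,79),(310,68),(310,88)]: g(f(*p),.017)
g(f(330,50),.045); g(f(330,41),.045); g(f(320,55),.005); g(f(340,230),.023)
g(f(320,247),T[2,3])
E
```

```text
(253.0, 158.5) [ 0.4184 -0.2171  0.017 ] [ 3.98 -5.11]
(387.5, 159.5) [ 0.5167 -0.2043  0.017 ] [3.89 4.8 ]
(315.0, 154.0) [ 0.4633 -0.208   0.017 ] [ 4.26 -0.54]
(315.0, 164.0) [ 0.4643 -0.2154  0.017 ] [ 3.52 -0.54]
(325.0, 145.0) [ 0.4686 -0.197   0.045 ] [5.27 0.15]
(325.0, 140.5) [ 0.4682 -0.1942  0.045 ] [5.55 0.15]
(320.0, 147.5) [ 0.4665 -0.2045  0.005 ] [ 4.57 -0.18]
(330.0, 235.0) [ 0.4827 -0.267   0.023 ] [-1.85  0.58]
(320.0, 243.5) [ 0.4713 -0.2399  0.0972] [ 0.96 -0.15]
```

Request:
{"op": "send_rows", "data": {
  "steps": [-1,3.5,-0.1,0,0,-1,0,0,2,0,-1,0,0,2,0,-1,0,0,1,0,-1,0,0,1,0,-1,0,0,1,0,-1,0,0,0.5,0,-1,0,0,0.3,0,-1,0,0,0,0]
}}

```text
clock: 7.3
position: [0.4673, -0.2144, 0.0172]
ee_rot: [0.0, 0.657, 0.754, -0.0]
contact_force: [-0.5, -2.4, -1.1]
width: 0.0002
gripper_force: 1.4
```

Request:
{"op": "send_rows", "data": {
  "steps": [-1,0,0,0.2,0,-1,0,0,0.1,0,-1,0,0,0,0]
}}

```text
clock: 7.6
position: [0.4674, -0.2145, 0.0169]
ee_rot: [0.001, 0.657, 0.754, -0.0]
contact_force: [-3.5, 0.1, 20.3]
width: 0.0001
gripper_force: 10.6
```

Request:
{"op": "send_rows", "data": {
  "steps": [-1,-0.1,0,0,0,-1,-0.2,0,0,0,-1,-0.3,0,0,0,-1,-0.3,0,0,0,-1,-0.3,0,0,0]
}}

```text
clock: 8.1
position: [0.4689, -0.2232, 0.0181]
ee_rot: [-0.001, 0.657, 0.754, 0.002]
contact_force: [-2.5, 0.3, 16.7]
width: 0.0002
gripper_force: 7.9
```

Request:
{"op": "send_rows", "data": {
  "steps": [-1,-0.3,0,0,0,-1,-0.3,0,0,0,-1,-0.3,0,0,0,-1,-0.3,0,0,0,-1,-0.3,0,0,0,-1,-0.3,0,0,0,-1,0,0,0,0]
}}

```text
clock: 8.8
position: [0.4713, -0.244, 0.014]
ee_rot: [-0.0, 0.657, 0.754, 0.0]
contact_force: [0.4, 0.5, 0.6]
width: -0.0001
gripper_force: 0.0
```

Request:
{"op": "send_rows", "data": {
  "steps": [-1,0,0,-3,0,-1,0,0,-4,0,-1,0,0,-1.3,0,-1,0,0,0,0]
}}

```text
clock: 9.2
position: [0.4728, -0.2446, 0.0996]
ee_rot: [0.002, 0.657, 0.754, 0.0]
contact_force: [0.3, 0.0, -0.3]
width: -0.0002
gripper_force: 0.0
```

```bash
python3 - <<'E'
from h import *
st=get_state(); im=get_image("wrist")["color"][:,:,::-1]
np.save("w4.npy",st,allow_pickle=True)
cv2.imwrite("pics/w4.png",cv2.resize(im[120:300,160:510],None,fx=2,fy=2))
print(st["position"])
E
```

```text
[ 0.47280232 -0.24464978  0.09960257]
```

View pics/w4.png

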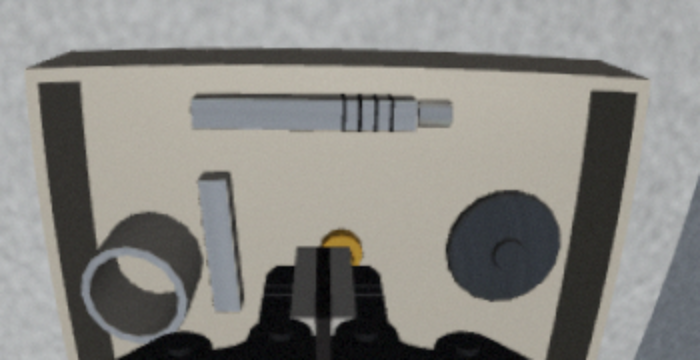

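The pin is now clear of the wall. The full top face is visible from (191,112) to the nose at (453,113) in the crop, with v from 95 to 130. Before, the wall was hiding part of it.

```bash
python3 - <<'E'
from h import *
st=np.load("w4.npy",allow_pickle=True).item(); T=tcp(st)
def g(p,z): q=atz(*wray(st,p),z); print(p,q.round(4),((q-T[:3,3])@T[:3,:2]*100).round(2))
f=lambda a,b:(160+a/2,120+b/2)
for p in [(191,112),(453,113),(310,97),(310,130)]: g(f(*p),.017)
g(f(330,65),.045); g(f(330,78),.005); g(f(215,173),.017)
E
```

```text
(255.5, 176.0) [ 0.4196 -0.2261  0.017 ] [ 2.59 -5.04]
(386.5, 176.5) [ 0.5177 -0.213   0.017 ] [2.54 4.85]
(315.0, 168.5) [ 0.4635 -0.2146  0.017 ] [ 3.13 -0.55]
(315.0, 185.0) [ 0.4651 -0.2271  0.017 ] [ 1.87 -0.55]
(325.0, 152.5) [ 0.4681 -0.1975  0.045 ] [4.75 0.15]
(325.0, 159.0) [ 0.4703 -0.2086  0.005 ] [3.64 0.21]
(267.5, 206.5) [ 0.4309 -0.249   0.017 ] [ 0.17 -4.24]
```

Request:
{"op": "send_rows", "data": {
  "steps": [-1,2.4,-0.1,0,0,-1,0,0,3,0,-1,0,0,3,0,-1,0,0,1.5,0,-1,0,0,0.7,0,-1,0,0,0.2,0,-1,0,0,0,0]
}}

```text
clock: 9.95
position: [0.4645, -0.2183, 0.0167]
ee_rot: [-0.003, 0.657, 0.754, -0.0]
contact_force: [-10.5, 7.0, 43.0]
width: 0.0001
gripper_force: 21.6
```

Request:
{"op": "send_rows", "data": {
  "steps": [-1,0,0,-0.15,0,-1,0,0,0,0]
}}

```text
clock: 10.15
position: [0.4644, -0.2182, 0.0168]
ee_rot: [-0.003, 0.657, 0.754, -0.0]
contact_force: [-8.5, 5.9, 30.5]
width: -0.0001
gripper_force: 15.5
```

Request:
{"op": "send_rows", "data": {
  "steps": [-1,0,0,-0.12,0,-1,-0.2,0,0,0,-1,-0.3,0,0,0,-1,-0.3,0,0,0,-1,-0.3,0,0,0,-1,-0.3,0,0,0,-1,-0.3,0,0,0,-1,0,0,0,0]
}}

```text
clock: 10.95
position: [0.4695, -0.2375, 0.0169]
ee_rot: [0.001, 0.657, 0.754, -0.0]
contact_force: [-2.3, -0.6, 19.5]
width: 0.0001
gripper_force: 9.4
```

Request:
{"op": "send_rows", "data": {
  "steps": [-1,0,0,-2,0,-1,0,0,-3,0,-1,0,0,-3,-8.1,-0.2,0,0,0,-8.1,-0.2,0,0,0,-8.1,-0.2,0,0,0,-8.1,-0.2,0,0,0,-8.1,-0.2,0,0,0,-8.1,-0.2,0,0,0,-8.1,-0.2,0,0,0,-8.1,-0.2,0,0,0,-8.1,-0.2,0,0,0,-8.1]
}}

```text
clock: 12.15
position: [0.4684, -0.2362, 0.0942]
ee_rot: [-0.001, 0.007, 1.0, 0.001]
contact_force: [0.2, 0.1, 0.1]
width: 0.034
gripper_force: 0.0
```

Request:
{"op": "send_rows", "data": {
  "steps": [-0.2,0,0,0,-8.1,-0.2,0,0,0,0]
}}

```text
clock: 12.35
position: [0.4685, -0.2363, 0.0944]
ee_rot: [-0.001, -0.06, 0.998, 0.001]
contact_force: [1.3, 0.5, 0.1]
width: 0.0342
gripper_force: 0.0
```

```bash
python3 - <<'E'
from h import *
st=get_state(); im=get_image("wrist")["color"][:,:,::-1]
np.save("w5.npy",st,allow_pickle=True); T=tcp(st)
cv2.imwrite("pics/w5.png",cv2.resize(im[60:300,160:510],None,fx=2,fy=2))
print(st["position"],st["width"],st["clock"],T[:3,:2].T.round(3)); print(wproj(st,[[.4737,-.2388,.017],[.424,-.2455,.017],[.523,-.232,.017]]))
E
```

```text
[ 0.46850702 -0.23626247  0.09443642] 0.03419031519396946 12.35 [[-0.993 -0.121  0.002]
 [-0.121  0.993  0.003]]
[[317.97584545 217.06215953]
 [316.8657761  151.01346368]
 [319.19928173 273.77645811]]
```

View pics/w5.png

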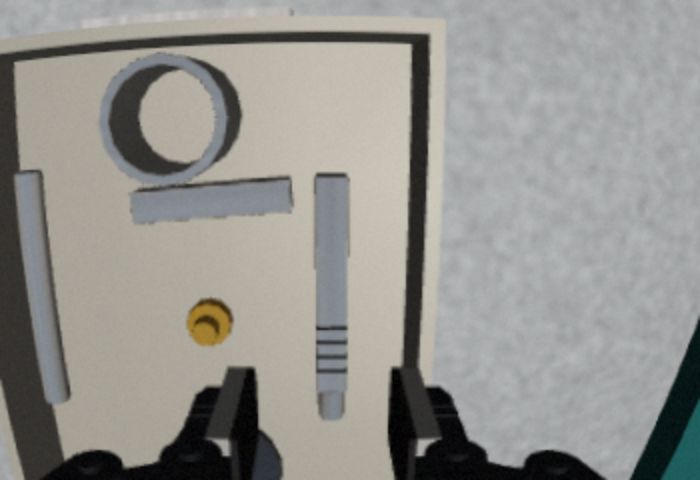

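The pin is now well off the wall, from its tail (332,176) to its nose (332,418) in the crop, and the fingers straddle its line. The stub is to its left, not touching.

```bash
python3 - <<'E'
from h import *
st=np.load("w5.npy",allow_pickle=True).item(); T=tcp(st)
def g(p,z): q=atz(*wray(st,p),z); print(p,q.round(4),((q-T[:3,3])@T[:3,:2]*100).round(2))
f=lambda a,b:(160+a/2,60+b/2)
for p in [(332,176),(332,418)]: g(f(*p),.017)
g(f(407,330),.005);g(f(290,195),.017)
E
```

```text
(326.0, 148.0) [ 0.4211 -0.2393  0.017 ] [4.73 0.25]
(326.0, 269.0) [ 0.5178 -0.227   0.017 ] [-5.02  0.3 ]
(363.5, 225.0) [ 0.4806 -0.2009  0.005 ] [-1.65  3.34]
(305.0, 157.5) [ 0.4297 -0.2534  0.017 ] [ 4.04 -1.25]
```

Request:
{"op": "send_rows", "data": {
  "steps": [-0.44,-0.1,0.2,0,-0.4,-0.44,0,0,2,0,-0.44,0,0,2,0,-0.44,0,0,2,0,-0.44,0,0,1.5,0,-0.44,0,0,0.9,0,-0.44,0,0,0,0],
  "newtons": 50
}}

```text
clock: 13.1
position: [0.4694, -0.2342, 0.0108]
ee_rot: [-0.001, -0.064, 0.998, 0.001]
contact_force: [0.1, -0.4, -0.1]
width: 0.0238
gripper_force: 0.0
```

Request:
{"op": "send_rows", "data": {
  "steps": [-1,0,0,0,0,-1,0,0,0,0,-1,0,0,0,0,-1,0,0,0,0]
}}

```text
clock: 13.5
position: [0.4705, -0.2351, 0.0126]
ee_rot: [0.0, -0.064, 0.998, -0.0]
contact_force: [0.0, -0.5, -0.7]
width: 0.0095
gripper_force: 48.8
```

Request:
{"op": "send_rows", "data": {
  "steps": [-0.44,0,0,0,0,-0.44,0,0,0,0,-0.44,0,0,0.4,0,-0.44,0,0,0,0]
}}

```text
clock: 13.9
position: [0.4699, -0.2347, 0.0077]
ee_rot: [-0.0, -0.064, 0.998, 0.0]
contact_force: [0.8, 0.3, 0.1]
width: 0.024
gripper_force: 0.0
```

Request:
{"op": "send_rows", "data": {
  "steps": [-1,0,0,0,0,-1,0,0,0,0,-1,0,0,0,0,-1,0,0,0,0]
}}

```text
clock: 14.3
position: [0.4702, -0.2349, 0.0081]
ee_rot: [0.0, -0.064, 0.998, 0.0]
contact_force: [-0.1, 0.2, -0.1]
width: 0.0105
gripper_force: 50.8
```

Request:
{"op": "send_rows", "data": {
  "steps": [-1,0,0,-1,0,-1,0,0,-3,0,-1,0,0,-4,0,-1,0,0,-4,0,-1,-0.6,4.2,0,6.2,-1,-0.6,4.2,0,6.2,-1,-0.6,4.2,0,0,-1,-0.6,4.2,0,0,-1,-0.6,4.2,0,0,-1,-0.6,4.2,0,0,-1,-0.6,4,0,0,-1,0,0,0,0]
}}

```text
clock: 15.5
position: [0.525, 0.0587, 0.1288]
ee_rot: [0.001, 0.042, 0.999, 0.001]
contact_force: [-0.6, -1.0, -1.4]
width: 0.01
gripper_force: 50.7
```

```bash
python3 - <<'E'
from h import *
st=get_state(); im=get_image("wrist")["color"][:,:,::-1]
np.save("w6.npy",st,allow_pickle=True); T=tcp(st)
cv2.imwrite("pics/w6.png",cv2.resize(im[50:350,120:520],None,fx=2,fy=2))
print(st["position"],st["width"],st["clock"],st["gripper_force"],T[:3,:2].T.round(3))
E
```

```text
[0.52500363 0.05870579 0.12877674] 0.01001794448161853 15.5 50.697221159935 [[-0.997  0.083 -0.002]
 [ 0.083  0.997  0.003]]
```

View pics/w6.png

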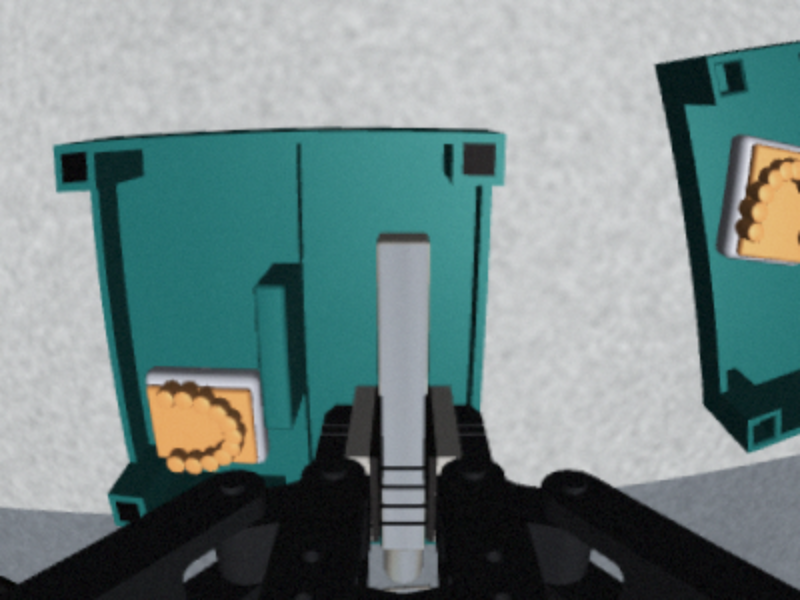

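The pin is held between the pads, straight along the tool. The tray's sockets show at (75,167), (479,160) and (127,510), and two base sockets at (733,77) and (764,430).

```bash
python3 - <<'E'
from h import *
st=np.load("w6.npy",allow_pickle=True).item(); T=tcp(st)
f=lambda a:np.array(a)/2+[120,50]
def fit(n,L,px,x0):
    r=least_squares(lambda p:(wproj(st,pts(p,L,.061))-f(px)).ravel(),x0); print(n,r.x.round(4),r.fun.round(1)); return r.x
a,b=.076,.074
t=fit("tray",[(-a,-b),(-a,b),(a,-b)],[(75,167),(479,160),(127,510)],[.534,.008,-.09])
fit("base",[(-a,-b),(a,-b)],[(733,77),(764,430)],[.5,.27,.18])
# pin ends in tool frame (tail near, nose)
for z in (.010,.0,-.006):
  for p in [(403,238),(403,585)]:
    d,o=wray(st,f(p)); q=atz(d,o,T[2,3]+z); print(z,p,((q-T[:3,3])@T[:3,:2]*100).round(2))
lane=pts(t,[(0,.045)],.015)[0]; print(lane, ((lane-T[:3,3])@T[:3,:2]*100).round(2), "roll",np.degrees(np.arctan2(-T[1,0],-T[0,0])-t[2]))
E
```

```text
tray [ 0.5345  0.008  -0.1001] [-0.5 -0.4  0.4  0.  -0.1  0.7]
base [0.4997 0.2732 0.1808] [-0.  -0.2  0.1  0.4]
0.01 (403, 238) [ 5.   -0.08]
0.01 (403, 585) [-4.94 -0.08]
0.0 (403, 238) [ 4.79 -0.08]
0.0 (403, 585) [-5.89 -0.07]
-0.006 (403, 238) [ 4.67 -0.08]
-0.006 (403, 585) [-6.47 -0.07]
[0.53898281 0.05273317 0.015     ] [-1.42 -0.51] roll 0.9629556429936577
```

Request:
{"op": "send_rows", "data": {
  "steps": [-1,-1.4,-0.5,0,1,-1,0,0,3,0,-1,0,0,3,0,-1,0,0,2.5,0,-1,0,0,1.5,0,-1,0,0,0.5,0,-1,0,0,0.3,0,-1,0,0,0,0,-1,0,0,0,0]
}}

```text
clock: 16.45
position: [0.5386, 0.0475, 0.021]
ee_rot: [0.001, 0.053, 0.999, 0.0]
contact_force: [-0.3, 0.0, -1.1]
width: 0.0102
gripper_force: 50.7
```

Request:
{"op": "send_rows", "data": {
  "steps": [-1,0,0,0.2,0,-1,0,0,0.1,0,-1,0,0,0,0]
}}

```text
clock: 16.75
position: [0.5381, 0.048, 0.0179]
ee_rot: [0.001, 0.053, 0.999, -0.0]
contact_force: [-0.1, -0.1, 4.0]
width: 0.0104
gripper_force: 51.3
```

Request:
{"op": "send_rows", "data": {
  "steps": [-0.7,0,0,0,0,-0.4,0,0,0,0,-0.4,0,0,0,0,-0.4,0,0,0,0,-0.4,0,0,-1,0,-0.4,0,0,-3,0,-0.4,0,0,-4,0,-0.4,0,0,-2,0,-0.4,0,0,0,0,-0.4,0,0,0,0]
}}

```text
clock: 17.75
position: [0.5375, 0.0478, 0.1176]
ee_rot: [0.0, 0.053, 0.999, -0.0]
contact_force: [-0.6, -0.1, -0.6]
width: 0.0256
gripper_force: 0.0
```

```bash
python3 - <<'E'
from h import *
st=get_state(); im=get_image("wrist")["color"][:,:,::-1]
np.save("w7.npy",st,allow_pickle=True); T=tcp(st)
cv2.imwrite("pics/w7.png",cv2.resize(im[50:350,120:520],None,fx=2,fy=2))
print(st["position"],st["width"],st["clock"],T[:3,:2].T.round(3))
E
```

```text
[0.53747517 0.04776652 0.1175514 ] 0.025613956683552118 17.75 [[-0.994  0.105 -0.001]
 [ 0.105  0.994 -0.   ]]
```

View pics/w7.png

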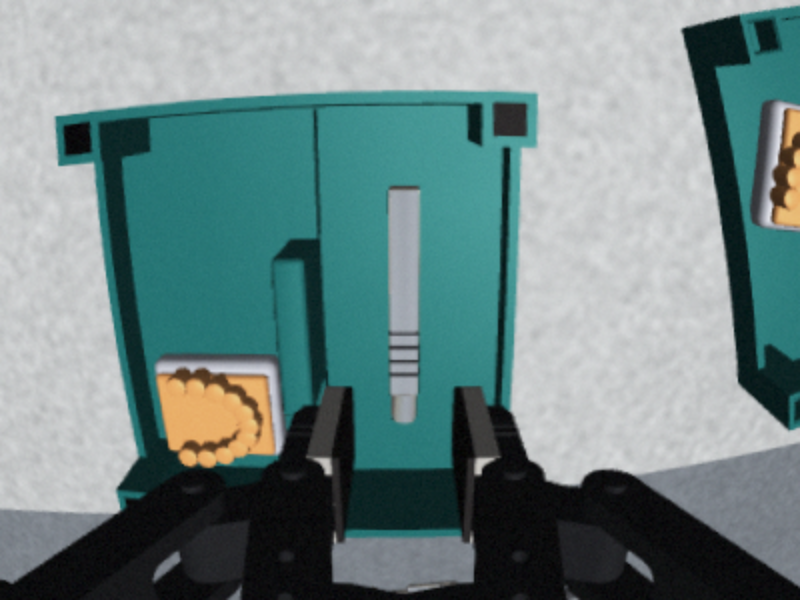

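The pin lies flat and free in the empty compartment, from (404,188) to (404,420). The rib is at (300,330). That was my last allowed picture, so from here I go by numbers.

```bash
python3 - <<'E'
from h import *
st=np.load("w7.npy",allow_pickle=True).item(); T=tcp(st)
f=lambda a:np.array(a)/2+[120,50]
a,b=.076,.074
L=[(-a,-b),(-a,b)]; px=[(77,139),(510,119)]
r=least_squares(lambda p:(wproj(st,pts(p,L,.061))-f(px)).ravel(),[.534,.008,-.09]);t=r.x; print(t,r.fun)
print("rib top corners pred",((wproj(st,pts(t,[(-.03,-.006),(-.03,.006)],.059))-[120,50])*2).round())
g=pts(t,[(0,0)],.059)[0]; print(((g-T[:3,3])@T[:3,:2]*100).round(2),"roll",np.degrees(np.arctan2(-T[1,0],-T[0,0])-t[2]))
p=[atz(*wray(st,f(q)),.027) for q in [(404,187),(404,421)]]; m=(p[0]+p[1])/2-g; c,s=np.cos(t[2]),np.sin(t[2]); print("pin in tray",c*m[0]+s*m[1],-s*m[0]+c*m[1])
E
```

```text
[ 0.53460055  0.00825994 -0.093823  ] [-0.16641944  0.01166183  0.12967654  0.00093331]
rib top corners pred [[269. 260.]
 [304. 259.]]
[-0.13 -3.96] roll -0.6657661370865473
pin in tray -0.0004837184284587526 0.03933613902456293
```

Request:
{"op": "send_rows", "data": {
  "steps": [-0.35,-0.1,-4,0,-0.6,-0.35,0,0,0,0,-0.35,0,0,3,0,-0.35,0,0,2,0,-0.35,0,0,2,0,-0.35,0,0,2,0,-0.35,0,0,0,0],
  "newtons": 100
}}

```text
clock: 18.5
position: [0.5309, 0.0087, 0.0236]
ee_rot: [-0.004, 0.048, 0.999, 0.0]
contact_force: [-0.2, -0.6, -0.1]
width: 0.0278
gripper_force: 0.0
```

Request:
{"op": "send_rows", "data": {
  "steps": [-1,0,0,0,0,-1,0,0,0,0,-1,0,0,0,0,-1,0,0,0,0]
}}

```text
clock: 18.9
position: [0.5343, 0.0082, 0.0273]
ee_rot: [0.0, 0.047, 0.999, 0.0]
contact_force: [-1.3, -0.8, -5.2]
width: 0.0108
gripper_force: 97.3
```

Request:
{"op": "send_rows", "data": {
  "steps": [-1,0,0,-0.5,0,-1,0,0,-1,0,-1,0,0,-2,0,-1,0,0,-2.5,0,-1,0,0,-2.5,0,-1,0,0,-2.5,0,-1,0,0,-1,-4,-1,0,0,0,-4,-1,0,2,0,-4,-1,0,2,0,-3.7,-1,0,1,0,0,-1,0,0,0,0]
}}

```text
clock: 20.1
position: [0.529, 0.0588, 0.1477]
ee_rot: [0.0, -0.09, 0.996, 0.0]
contact_force: [0.3, -0.5, -5.3]
width: 0.0106
gripper_force: 98.0
```

```bash
python3 - <<'E'
from h import *
st=get_state(); im=get_image("wrist")["color"][:,:,::-1]
np.save("w8.npy",st,allow_pickle=True); T=tcp(st); cv2.imwrite("pics/w8.png",im)
print(st["position"],st["width"],st["clock"],st["contact_force"],st["moment"],T[:3].round(3))
a,b=.076,.074; L=[(-a,-b),(-a,b),(a,b),(a,-b)]
p=wproj(st,pts([.4997,.2732,.1808],L,.061)); print(p.round())
g=im.max(2).astype(float)
for u,v in p:
    if not(12<u<628 and 12<v<388): continue
    u,v=int(u),int(v); w=g[v-9:v+10,u-9:u+10]; print(u,v); print(w[::2,::2].astype(int))
E
```

```text
[0.52895297 0.05877806 0.14765487] 0.010628180771747325 20.1 [ 0.34946836 -0.54185147 -5.25503615] [-0.02356118  0.0046538   0.02623296] [[-0.984 -0.179  0.     0.529]
 [-0.179  0.984  0.     0.059]
 [-0.     0.    -1.     0.148]]
[[496. 129.]
 [603. 144.]
 [573. 275.]
 [469. 290.]]
495 129
[[ 38  31  83 151 154 153  65  23  22  22]
 [ 37  31  70 153 152 153  56  22  26  18]
 [ 32  35  87 156 153 154  28  26  19  22]
 [ 37  34 117 152 155 151  17  26  21  22]
 [ 31  36 118 156 153 155  28  25  25  16]
 [ 33  34 122 156 153 154  28  26  26  24]
 [ 37  32 132 156 156 147  25  22  25  23]
 [ 38  33 156 154 152 156  53  40  23  25]
 [ 34  35 153 156 157 155 153 152 146 139]
 [ 33  36 156 152 154 157 152 153 153 153]]
603 143
[[136 137 137 147 157 184 219 227 228 230]
 [122 133 139 127 134 132 136 177 228 227]
 [ 33  36  48  42  33  54  97 205 229 225]
 [ 32  34  69  34  34  36  98 216 229 223]
 [ 30  30 101  35  32  35 102 229 231 232]
 [ 35  38 126  30  31  31 120 231 228 232]
 [ 30  37 137  33  32  34 129 227 224 230]
 [ 36  33 138  92  72  52 134 229 221 228]
 [120  34 136 137 139 134
[... 239 characters left out ...]
7]
 [ 33  38  33  98  34  34  93 216 229 222]
 [ 35  30  79  43  37  33 119 229 227 230]
 [ 44  36 130  48  69  93 150 226 225 226]
 [ 97 116 125 122 132 146 218 228 228 228]
 [153 158 187 216 228 230 230 229 230 234]
 [230 227 233 226 230 228 227 228 230 229]]
469 290
[[ 32  94 147 148 121  49  49  51  58  63]
 [ 33 134 148 148 133 144 147 147 148 144]
 [ 36 144 151 148 101  68  47  59 125 107]
 [ 39 145 147 144  39  40  35  67 146  66]
 [ 71 146 147 110  43  37  32  88 144  44]
 [101 148 151  81  47  42  37 115 127  45]
 [134 148 147  50  42  43  61 128 100  89]
 [141 145 146 113 119 118 126 140 144 145]
 [147 143 145 159 166 175 183 196 204 220]
 [149 147 199 224 227 226 226 229 231 231]]
```

```bash
cat > fit.py <<'E'
from h import *
a,b=.076,.074; L=np.array([(-a,-b),(-a,b),(a,b),(a,-b)])
def sock(g,p,r):
    u,v=np.round(p).astype(int); x0,y0=max(u-r,0),max(v-r,0); w=g[y0:v+r+1,x0:u+r+1]
    if w.size<r*r: return None
    n,l,s,c=cv2.connectedComponentsWithStats((w<75).astype(np.uint8))
    best=None
    for i in range(1,n):
        x,y,ww,hh,ar=s[i]
        if x>0 and y>0 and x+ww<w.shape[1] and y+hh<w.shape[0] and ar>20:
            d=np.hypot(*(np.array([x+ww/2-.5+x0,y+hh/2-.5+y0])-p))
            if best is None or d<best[0]: best=(d,np.array([x+ww/2-.5+x0,y+hh/2-.5+y0]),ar)
    return best
def fit(name,st,g,x0,z,idx,r):
    I=[];Q=[]
    for i in idx:
        m=sock(g,wproj(st,pts(x0,L[[i]],z))[0],r)
        if m: I.append(i);Q.append(m[1]);print(name,i,m[1],m[2],"off",round(m[0],1))
    if len(I)<2: return
    s=least_squares(lambda p:(wproj(st,pts(p,L[I],z))-Q).ravel(),x0); print(name,s.x.round(4),s.fun.round(1)); return s.x
E
python3 - <<'E'
from fit import *
st=np.load("w8.npy",allow_pickle=True).item(); T=tcp(st); g=cv2.GaussianBlur(cv2.imread("pics/w8.png"),(3,3),0).max(2)
B=fit("base",st,g,[.4997,.2732,.1808],.061,[1,2,3],11)
H=fit("held",st,g,[T[0,3],T[1,3],np.arctan2(-T[1,0],-T[0,0])],T[2,3]+.0337,[0,1,2,3],22)
print(T[:2,3],np.arctan2(-T[1,0],-T[0,0]))
E
```

```text
base 1 [602.5 143. ] 58 off 1.0
base 2 [573.  274.5] 40 off 0.8
base 3 [470. 289.] 58 off 1.2
base [0.4989 0.2727 0.1804] [ 0.8 -0.3  0.4  0.1 -0.6  0.3]
held 0 [133.5 121.5] 607 off 1.9
held 1 [509. 122.] 588 off 2.1
held [0.5295 0.0579 0.1782] [ 0. -0. -0. -0.]
[0.52895297 0.05877806] 0.17955154670837373
```

Request:
{"op": "send_rows", "data": {
  "steps": [-1,-0.1,1.5,0,0,-1,-0.1,2.5,0,0,-1,-0.1,3,0,0,-1,-0.1,3,0,0,-1,-0.1,2,0,0,-1,-0.1,1,0,0,-1,0,0,0,0,-1,0,0,0,0]
}}

```text
clock: 20.95
position: [0.5123, 0.186, 0.147]
ee_rot: [-0.0, -0.089, 0.996, -0.001]
contact_force: [0.2, -0.0, -4.3]
width: 0.0111
gripper_force: 98.2
```

```bash
python3 - <<'E'
from fit import *
st=get_state(); im=get_image("wrist")["color"][:,:,::-1].copy(); cv2.imwrite("pics/w9.png",im); np.save("w9.npy",st,allow_pickle=True)
T=tcp(st); g=cv2.GaussianBlur(im,(3,3),0).max(2)
B=fit("base",st,g,[.4989,.2727,.1804],.061,[1,2],14)
H=fit("held",st,g,[T[0,3],T[1,3],np.arctan2(-T[1,0],-T[0,0])],T[2,3]+.0337,[0,1],22)
print(T[:3,3],np.arctan2(-T[1,0],-T[0,0]),st["clock"],T[:3,:2].T.round(3))
d=B[:2]-H[:2]; print("delta tool cm",T[:2,0]@d*100,T[:2,1]@d*100,"yaw deg",np.degrees(B[2]-H[2]))
d=np.array([.4984,.2736])-T[:2,3]; print("by old",T[:2,0]@d*100,T[:2,1]@d*100)
E
```

```text
base 2 [488.  281.5] 78 off 1.0
held 0 [133.5 121.5] 616 off 2.0
held 1 [508.5 121.5] 594 off 2.4
held [0.5128 0.185  0.1788] [-0.2  0.   0.2  0. ]
[0.5123411  0.185997   0.14704639] 0.1789993129054205 20.95 [[-0.984 -0.178  0.   ]
 [-0.178  0.984 -0.001]]Traceback (most recent call last):
  File "<stdin>", line 7, in <module>
TypeError: 'NoneType' object is not subscriptable
```

Request:
{"op": "send_rows", "data": {
  "steps": [-1,-0.1,1.5,0,-0.1,-1,-0.1,2.5,0,0,-1,0,2.5,0,0,-1,0,1.5,0,0,-1,0,0.9,0,0,-1,0,0,0,0,-1,0,0,0,0,-1,0,0,0,0]
}}

```text
clock: 21.8
position: [0.4983, 0.2738, 0.1471]
ee_rot: [-0.0, -0.09, 0.996, -0.0]
contact_force: [0.1, -0.8, -5.3]
width: 0.0105
gripper_force: 98.4
```

```bash
python3 - <<'E'
from fit import *
st=get_state(); T=tcp(st)
ims={n:get_image(n) for n in ("scene","side")}
d=np.array([.4984,.2736])-T[:2,3]; print(T[:3,3],"resid cm",T[:2,0]@d*100,T[:2,1]@d*100,"yaw",np.arctan2(-T[1,0],-T[0,0]), "tilt",T[:2,2],st["clock"])
E
```

```text
[0.49830863 0.27379176 0.14706926] resid cm -0.005555740133200824 -0.020502105360552986 yaw 0.1800427506549484 tilt [-4.33497912e-05 -6.59108693e-04] 21.8
```

Request:
{"op": "send_rows", "data": {
  "steps": [-1,0,0,1,0,-1,0,0,1.5,0,-1,0,0,1.5,0,-1,0,0,1,0,-1,0,0,0.5,0,-1,0,0,0.2,0,-1,0,0,0.2,0,-1,0,0,0.2,0,-1,0,0,0,0]
}}

```text
clock: 22.8
position: [0.4983, 0.2748, 0.0863]
ee_rot: [0.0, -0.09, 0.996, 0.0]
contact_force: [-0.5, 0.1, -5.8]
width: 0.0107
gripper_force: 98.3
```

Request:
{"op": "send_rows", "data": {
  "steps": [-1,0,0,0.2,0,-1,0,0,0.2,0,-1,0,0,0.1,0,-1,0,0,0,0]
}}

```text
clock: 23.2
position: [0.4981, 0.2745, 0.0809]
ee_rot: [-0.0, -0.09, 0.996, -0.0]
contact_force: [-0.3, -0.4, -5.4]
width: 0.0104
gripper_force: 98.2
```

Request:
{"op": "send_rows", "data": {
  "steps": [-1,0,0,0.15,0,-1,0,0,0.15,0,-1,0,0,0.1,0,-1,0,0,0,0]
}}

```text
clock: 23.6
position: [0.4982, 0.2746, 0.077]
ee_rot: [-0.0, -0.09, 0.996, -0.0]
contact_force: [0.4, -0.9, -4.3]
width: 0.0109
gripper_force: 98.2
```

Request:
{"op": "send_rows", "data": {
  "steps": [-1,0,0,0.1,0,-1,0,0,0,0]
}}

```text
clock: 23.8
position: [0.4983, 0.2746, 0.0768]
ee_rot: [0.0, -0.09, 0.996, -0.0]
contact_force: [-0.7, -3.0, 1.3]
width: 0.0102
gripper_force: 99.5
```

Request:
{"op": "send_rows", "data": {
  "steps": [-0.7,0,0,0,0,-0.4,0,0,0,0,-0.35,0,0,0,0,-0.35,0,0,0,0,-0.35,0,0,0,0,-0.35,0,0,-1,0,-0.35,0,0,-3,0,-0.35,0,0,-4,0,-0.35,0,0,-3,0,-0.35,0,0,-2,0,-0.35,0,0,0,0,-0.35,0,0,0,0]
}}

```text
clock: 25.0
position: [0.4981, 0.2746, 0.2064]
ee_rot: [0.0, -0.09, 0.996, 0.0]
contact_force: [-0.6, -0.4, 0.4]
width: 0.0277
gripper_force: 0.0
```

```bash
python3 - <<'E'
from fit import *
st=get_state(); im=get_image("wrist")["color"][:,:,::-1].copy(); cv2.imwrite("pics/w10.png",im)
T=tcp(st); g=cv2.GaussianBlur(im,(3,3),0).max(2)
print(st["position"],st["clock"],st["contact_force"],st["width"])
H=fit("tray",st,g,[.4987,.2737,.18],.111,[0,1,2,3],20)
H=fit("tray-3mm",st,g,[.4987,.2737,.18],.115,[0,1,2,3],20)
# pin: bright non-teal at expected place
p=wproj(st,pts([.4987,.2737,.18],[(0,.0393),(.03,.0393),(-.03,.0393),(0,.02)],.077)).round().astype(int); print(p,[im[v,u].tolist() for u,v in p if 0<=v<400])
E
```

```text
[0.49805665 0.274633   0.20639599] 25.0 [-0.57290388 -0.37640556  0.36739245] 0.027661489119716633
tray 0 [226.  111.5] 198 off 0.5
tray 1 [415.5 111.5] 163 off 0.6
tray [0.4991 0.2736 0.1803] [-0.1  0.   0.1  0. ]
tray-3mm 0 [226.  111.5] 198 off 1.4
tray-3mm 1 [415.5 111.5] 163 off 2.0
tray-3mm [0.499  0.2735 0.1803] [-1.6  0.1  1.6  0.1]
[[364 192]
 [362 223]
 [365 160]
 [343 192]] [[159, 152, 148], [160, 151, 148], [155, 148, 142], [132, 135, 61]]
```

```bash
python3 -c "
from rig import *
print(sign_off())"
```

```text
the job is handed in; nothing more can be done
None
```

I laid the pin flat in the case tray's empty compartment and stacked that tray on the base, and handed the job in at about 25 s; my last camera measurement puts the tray fully home, but `sign_off()` returned no verdict.

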